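# Mount the carved puppet head on its display plinth

## Task

Take the carved puppet head with the small topknot off the steel carving post, where the T-bar under its neck is locked below the slotted top, and mount it on the empty plywood plinth: pass the T-bar down through the slot, then give the head a quarter turn so that the bar lies square across the slot underneath. Leave it standing upright, fully seated and let go, and leave the other heads, pots and tools where they are.

Things in the scene. Friction and masses are not known exactly. Their poses are not given: they have to be found in the camera images.
- head_center (a point): Head to move: bare wood, loose, 107 mm tall, about 150 g. Point midway between its two flat ear blocks, the place to grip from above: outer faces 56 mm apart along y, each 24 mm wide (x), 28 tall, proud of the round skull (50 mm diameter). Nose looks along -x, y ear to ear, z up. Topknot ends 35 mm above this point. Starts seated on the carving post, bar square across the slot within 9 degrees.
- head_flange (a point): Centre of the underside of that head's round neck flange (44 mm diameter, 6 mm thick), 47 mm straight below head_center; it rests flat on the stand's top when seated. Under it a stem 12 mm diameter, 15 mm long, leads to the T-bar. Ears, flange, stem and bar share one vertical axis. Same axes as head_center.
- head_bar (a point): Centre of the T-bar at the foot of that head, 67 mm straight below head_center, same axes: 42 mm long along y (ear to ear), 12 mm wide (x), 10 mm tall. Seated, its centre is 20 mm below the stand's top, with 9 mm free between bar and plate, and it turns freely either way there; in line with the slot it passes through.
- post_slot (a point): Carving post: grey steel bridge-shaped stand, 75 mm tall. Fixed. 90 mm (its x) by 80 mm (its y), open below the top plate on its two y sides. Top plate 6 mm thick with a through slot, 48 mm long (along x) and 18 mm wide (y). Point: centre of the slot, on the top face.
- plinth_slot (a point): The empty display plinth: pale plywood bridge-shaped stand, 50 mm tall, nothing on it. Fixed. 90 mm (its x) by 80 mm (its y), open below the top plate on its two y sides. Top plate 6 mm thick with a through slot, 48 mm long (along x) and 18 mm wide (y). Point: centre of the slot, on the top face.
- hathead_center (a point): Midway between the ears of another head, with a broad dark hat (brim 76 mm diameter, top 43 mm above this point, which is 97 mm above the bench), loose, locked in a second plinth like the first. Leave alone.
- blank1_center (a point): Middle of a plain head blank standing on the bench at the back left, 50 mm diameter, 81 mm tall. Leave alone.
- blank2_center (a point): Middle of a darker head blank standing on the bench at the back, 50 mm diameter, 81 mm tall. Leave alone.
- jar_center (a point): Middle of a small whitish paint pot, 40 mm diameter, 45 mm tall, between two of the stands. Leave alone.
- offcut_center (a point): Middle of a loose wood offcut at the back, 70 x 45 x 35 mm. Leave alone.
- brush_grip (a point): Handle of a paint brush 170 mm long lying between two of the stands. Leave alone.
- mallet_grip (a point): Handle of a wooden mallet 220 mm long lying at the back right. Leave alone.
- chisel_grip (a point): Handle of a chisel 190 mm long lying at the back left. Leave alone.
Not all that is in view belongs to the job. What is shaped like the part that bears head_center but purple is not meant.

How it is judged:
By the outcome, as a careful person would: the job done as asked, in the order asked, and still so for the second after the job is handed in, with the robot touching nothing.
It also fails if it takes over 54 s, if anything falls off the work surface, if the arm or the gripper's body presses on something with over 40 N, if the wrist force passes 120 N, or if a joint passes its speed limit or range.

## Robot

A 6-joint arm with a two-finger parallel gripper is mounted at the origin on the work surface. World frame = base frame: x ahead of the robot, y to its left, z up, the work surface at z = 0. Lengths are in m, angles in degrees, forces in N, time in s.
With the tool pointing down it reaches from about 0.4 to 0.825 m from the base axis. Payload 7 kg.
Tool frame: the origin (TCP) lies at the very end of the fingers, on their centre line; the grasp point (between the pads) lies 19 mm behind it; x points along the fingers, y is the direction in which the jaws open and shut, and the axes are right-handed (so a half turn about x gives the same grasp; the last joint's range is limited). The gripper opens to 88 mm and grips with 3 to 60 N. Pads are 19 mm wide; open, the fingers measure 130 mm over their backs; the gripper's body (78 mm by 193 mm) begins 47 mm behind the grasp point.
Start: joints at [16.507, 20.546, 0.682, 0, -70.136, -16.507], TCP at [0.675, -0, 0.227] pointing down, gripper open.
Joint ranges: [-176.03, 176.03], [-82.01, 121.73], [-58.28, 71.71], [-173.87, 95.51], [-174.79, -0.11], [-173.66, 173.66]. Speed limits (degrees/s): [136.94, 136.94, 172.46, 180, 180, 180].

## Interface

Orientations are given as [roll, pitch, yaw] about the fixed x, y, z axes, in that order (R = Rz(yaw) Ry(pitch) Rx(roll)).
In Python, from plant import monitor, eyes, ticket gives the robot as it stands. The module is installed in compiled form; this text tells all that it offers.
- The arm moves only by the shell command python3 -m crank 'ROWS'. ROWS is JSON, a list of rows, each an object with "linear": the shift along the world's x, y, z in units of 60 mm (1.0 is 60 mm), a list of three; "rot": the turn, a rotation vector about the world's x, y, z in units of 5 degrees (1.0 is 5 degrees), a list of three; "hand": the opening, from 0 (shut) to 1 (fully open). In form: [{"linear": [tx, ty, tz], "rot": [ax, ay, az], "hand": hand}, ...]. A call has 1 to 20 rows; each row shifts and turns the pose as measured when the row begins; what a row does not reach is not made up. A row lasts 1/8 s, in which the tool goes at most 62.5 mm and 10.7 degrees, less where a joint would pass 70% of its speed; a pose out of reach is approached as far as the arm can. A call is refused whole if a number of a shift passes 1 or a number of a turn 1, either way. A call with a gripper value outside its range is refused whole. The fingers move at their own pace and stop on an object; the grip force is fixed at half the most. Time passes only in rows, so rows that do not move let the fingers close. It gives the time, the measured TCP pose, the force and the opening at its end, in the units of the state.
- monitor.get_obs(): the state, without advancing time (a new reading comes with each control period).
- eyes.snapshot(name): name is "scene" or "side" or "wrist"; returns a dict with "image" (384x512x3 uint8, red, green, blue), "depth" (384x512 float32, m along the optical axis (not along the pixel's ray), 0 where there is no reading), "K" (3x3 intrinsics, pixels), "k1" (the pictures are not rectified: a ray, as slopes to the right and down, at radius r is drawn at 1 + k1 r^2 times it, then the intrinsics apply), "camera_from_world" (4x4, takes a point from world to camera coordinates); the wrist camera has in their place "hand_eye" (4x4, takes a point from camera to tool coordinates, whose origin is the TCP and whose axes are the tool frame's). Camera axes: x right, y up, looking along -z (the intrinsics and any distortion apply to the point x, -y, -z); pixel columns grow to the right and rows downward; lengths in m; the calibration is good to about 2 mm. A picture is of the moment at which its call begins: read the wrist's pose just before it.
- ticket.close_job(): hands the job in, once; it reports no verdict.
The state is a dict: "clock": time; "joint_pos": joint angles; "qvel": joint speeds; "tau": joint torques, N m; "tool_pos": TCP position; "orientation": TCP orientation; "force": force on the tool from outside, world axes, zero at the start; "moment": the same for the moment, N m; "opening": finger opening in m.
Only numpy, scipy, OpenCV 4.12 (cv2) and the standard library are available. Lean on these libraries where they do the work, as an engineer would, in place of code of your own. Each camera call takes 0.05 s, during which the arm holds its last target.

## Working session

There is one attempt and no reset: what is moved stays moved. The work goes in short steps, Python scripts to look and compute and a shell command to move; the robot and the scene stay as the last step left them, time stands still between calls to the robot, and variables do not carry over. Pictures are saved under pics/ and viewed, and the job is handed in when it is done.

```bash
mkdir -p pics; cat > h.py <<'E'
import numpy as np, cv2, pickle
from plant import monitor, eyes, ticket
from scipy.spatial.transform import Rotation as R
def obs(): return monitor.get_obs()
def snap(n,tag):
    o=monitor.get_obs(); s=eyes.snapshot(n); s['o']=o
    cv2.imwrite(f'pics/{tag}.png',s['image'][:,:,::-1]); pickle.dump(s,open(f'pics/{tag}.pkl','wb')); return s
def load(tag): return pickle.load(open(f'pics/{tag}.pkl','rb'))
def w2c(s):
    if 'camera_from_world' in s: return np.array(s['camera_from_world'])
    o=s['o']; T=np.eye(4); T[:3,:3]=R.from_euler('xyz',o['orientation'],degrees=True).as_matrix(); T[:3,3]=o['tool_pos']
    return np.linalg.inv(T@np.array(s['hand_eye']))
def ray(s,u,v):
    K=np.array(s['K']); k=s['k1']; d=cv2.undistortPoints(np.array([[[u,v]]],float),K,np.array([k,0,0,0],float))[0,0]
    C=np.linalg.inv(w2c(s)); return C[:3,3], C[:3,:3]@np.array([d[0],-d[1],-1])
def onz(s,u,v,z):
    o,d=ray(s,u,v); return o+d*(z-o[2])/d[2]
def dep(s,u,v):
    o,d=ray(s,u,v); return o+d*s['depth'][int(round(v)),int(round(u))]
def cloud(s):
    K=np.array(s['K']); h,w=s['depth'].shape; uu,vv=np.meshgrid(np.arange(w),np.arange(h))
    p=cv2.undistortPoints(np.stack([uu,vv],-1).reshape(-1,1,2).astype(float),K,np.array([s['k1'],0,0,0],float)).reshape(h,w,2)
    C=np.linalg.inv(w2c(s)); d=np.dstack([p[...,0],-p[...,1],-np.ones((h,w))])@C[:3,:3].T
    P=C[:3,3]+d*s['depth'][...,None]; P[s['depth']==0]=np.nan; return P
def proj(s,P):
    c=w2c(s)@np.r_[P,1]; x,y=c[0]/-c[2],-c[1]/-c[2]; f=1+s['k1']*(x*x+y*y); K=s['K']; return K[0][0]*x*f+K[0][2],K[1][1]*y*f+K[1][2]
E
python3 - <<'E'
from h import *
for n in ['scene','side','wrist']:
    s=snap(n,n+'0'); print(n,np.linalg.inv(w2c(s))[:3,3].round(3),s['K'][0],s['k1'],(s['depth']>0).mean())
o=obs(); print(o)
E
```

```text
scene [1.347 0.494 0.879] [496.93692502   0.         256.13332333] -0.07303315735292275 0.9959665934244791
side [ 0.152 -0.62   0.75 ] [348.88596109   0.         259.43591817] -0.014668590978886493 0.9961293538411459
wrist [ 0.675 -0.077  0.385] [294.88900635   0.         256.05418063] -0.07346600953353731 0.9960683186848959
{'clock': 0.15, 'joint_pos': array([ 1.65055027e+01,  2.05823145e+01,  6.46178907e-01, -1.30739475e-02,
       -7.01361448e+01, -1.65060281e+01]), 'qvel': array([ 0.08131316, -0.27998494,  0.18334806,  0.12645595, -0.06788204,
        0.00354779]), 'tau': array([ 1.39394037e-04, -5.83274567e+01,  2.93289685e+01,  7.00122759e+00,
        8.75052094e-03, -9.76538854e-05]), 'tool_pos': array([ 6.74635118e-01, -5.21650119e-05,  2.25842037e-01]), 'orientation': array([  96.85589099,   89.9266816 , -173.14908442]), 'force': array([ 0.01701699,  0.15851144, -1.04095985]), 'moment': array([-0.02197688,  0.02419931,  0.03276158]), 'opening': 0.08723678607682687}
```

View pics/scene0.png

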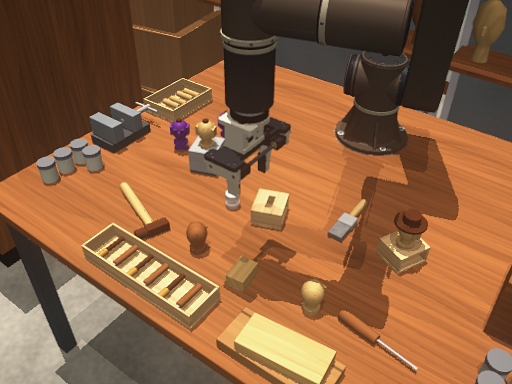

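View pics/side0.png

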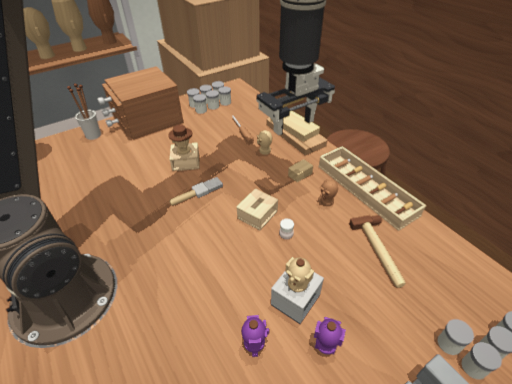

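View pics/wrist0.png

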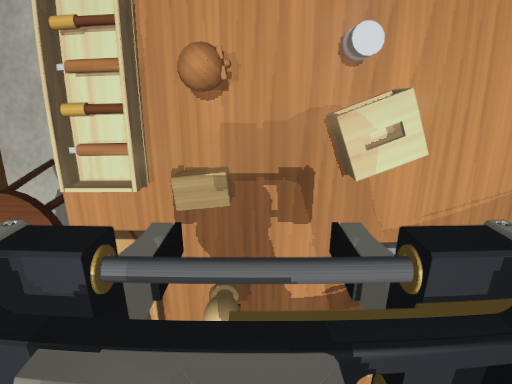

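Bare-wood head on the grey post: scene (206,133), side (299,273). Other candidates: purple heads at side (255,335) and (329,336), which are decoys, and the hat head at side (184,148), which is on plywood. The empty plywood plinth is at side (257,208), wrist (380,133). I'll confirm this with an enlarged crop and measure.

```bash
python3 - <<'E'
from h import *
a=load('side0');b=load('scene0')
A=cv2.resize(a['image'][190:360,220:360],None,fx=3,fy=3,interpolation=cv2.INTER_CUBIC)
B=cv2.resize(b['image'][100:240,160:300],None,fx=2.8,fy=2.8,interpolation=cv2.INTER_CUBIC)
h=max(A.shape[0],B.shape[0]);pad=lambda x:np.vstack([x,np.zeros((h-x.shape[0],x.shape[1],3),np.uint8)])
C=np.hstack([pad(A),pad(B)])
C=C[:,:812]; C=cv2.resize(C,(800,int(C.shape[0]*800/C.shape[1]))); cv2.imwrite('pics/crop0.png',C[:600,:,::-1])
# ear-band / top clouds for both
for n,s in(('side',a),('scene',b),('wrist',load('wrist0'))):
    P=cloud(s)
    print(n,'topknot',[P[r,c].round(3).tolist() for r,c in ([(262,299)] if n=='side' else [(122,205)] if n=='scene' else [(120,350)])])
s=a;P=cloud(s)
print(P[290,285],P[208,250])
# post top plate region in side: grey, z~.075
hsv=cv2.cvtColor(s['image'],cv2.COLOR_RGB2HSV)
E
```

```text
side topknot [[0.448, -0.318, 0.159]]
scene topknot [[0.456, -0.313, 0.154]]
wrist topknot [[0.569, -0.056, 0.052]]
[ 0.41782005 -0.31745113  0.07882259] [ 0.50157923 -0.04617363  0.05091653]
```

View pics/crop0.png

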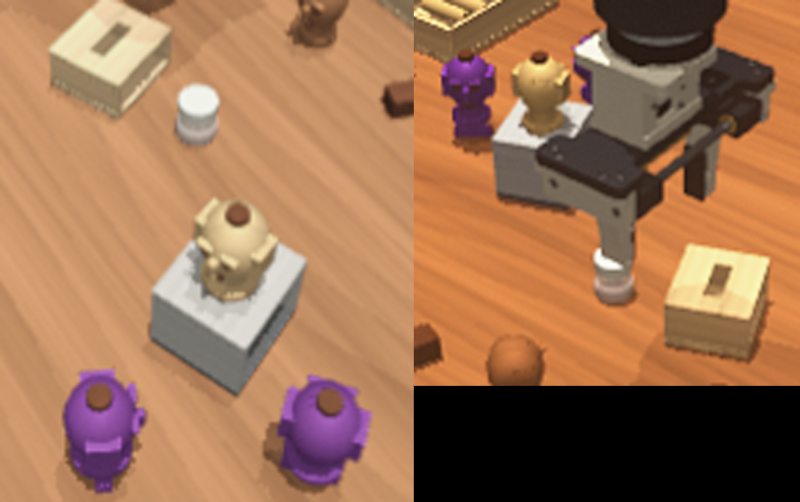

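The crop shows the bare head with its brown topknot on the grey post, two purple decoys in front of it, and the empty slotted plinth. I'll move to look at the head from above.

```bash
python3 -m crank '[{"linear":[-0.45,-0.45,0.2],"rot":[0,0,0],"hand":1},{"linear":[-0.45,-0.45,0.2],"rot":[0,0,0],"hand":1},{"linear":[-0.45,-0.45,0.2],"rot":[0,0,0],"hand":1},{"linear":[-0.45,-0.45,0.2],"rot":[0,0,0],"hand":1},{"linear":[-0.45,-0.45,0.2],"rot":[0,0,0],"hand":1},{"linear":[-0.45,-0.45,0.2],"rot":[0,0,0],"hand":1},{"linear":[-0.45,-0.45,0.2],"rot":[0,0,0],"hand":1},{"linear":[-0.45,-0.45,0],"rot":[0,0,0],"hand":1},{"linear":[0,0,0],"rot":[0,0,0],"hand":1}]'
python3 - <<'E'
from h import *
s=snap('wrist','wrist1'); snap('scene','scene1'); snap('side','side1');print(s['o']['clock'],s['o']['tool_pos'])
E
```

```text
clock: 1.27
tool_pos: [0.4496, -0.2212, 0.3089]
orientation: [99.0, 89.6, -170.9]
force: [0.3, -0.4, 0.2]
opening: 0.0877
1.275 [ 0.44955554 -0.22122191  0.30890212]
```

View pics/wrist1.png

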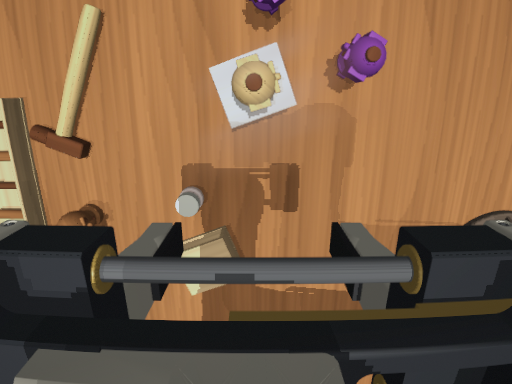

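View pics/scene1.png

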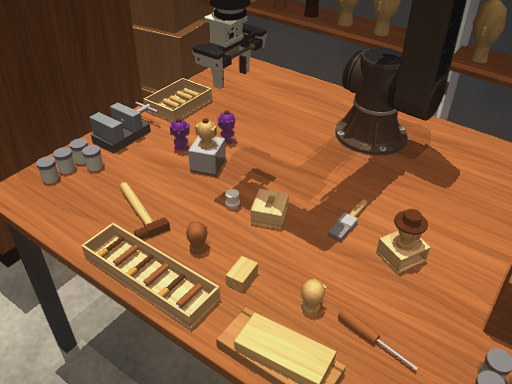

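View pics/side1.png

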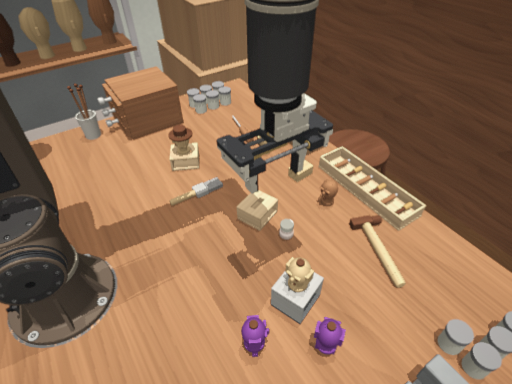

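The wrist view now shows the head from above at (254,82) on the white-grey post, with the nose pointing right at about (278,77) and the ears above and below. Purple heads are at (365,55) and (266,3). Next I'll measure the ears, plates and slots.

```bash
python3 - <<'E'
from h import *
s=load('wrist1'); C=cv2.resize(s['image'][25:145,190:320],None,fx=4.6,fy=4.6,interpolation=cv2.INTER_CUBIC); cv2.imwrite('pics/crop1.png',C[:,:,::-1])
s0=load('wrist0'); C=cv2.resize(s0['image'][80:190,320:440],None,fx=5,fy=5,interpolation=cv2.INTER_CUBIC); cv2.imwrite('pics/crop2.png',C[:,:,::-1])
def plate(s,lo,hi,xy,r=0.075):
    P=cloud(s);m=(P[...,2]>lo)&(P[...,2]<hi)&(np.hypot(P[...,0]-xy[0],P[...,1]-xy[1])<r)
    q=P[m]
    if len(q)<20: return
    c,(w,h),a=cv2.minAreaRect((q[:,:2]*1000).astype(np.float32)); 
    return len(q),np.round(c,1),round(w,1),round(h,1),round(a,1),np.median(q[:,2]).round(4)
for n in ('wrist1','side1','scene1','side0'):
    s=load(n); print(n,'post',plate(s,.067,.083,(.45,-.315)),'plinth',plate(s,.043,.058,(.535,-.06)))
print('wrist0 plinth',plate(load('wrist0'),.043,.058,(.535,-.06)))
# head: brown topknot and ear-level
for n in ('wrist1','side1','scene1'):
    P=cloud(load(n)); m=(P[...,2]>.09)&(np.hypot(P[...,0]-.45,P[...,1]+.315)<.05); q=P[m]
    t=q[q[:,2]>q[:,2].max()-.006]
    print(n,'top',t.mean(0).round(4),q[:,2].max().round(4),'all',len(q))
    hsv=cv2.cvtColor(load(n)['image'],cv2.COLOR_RGB2HSV)
    k=m&(P[...,2]>.143); v,u=np.nonzero(k); print('  px',u.mean(),v.mean())
E
```

```text
wrist1 post (2622, array([ 452.1, -315.5]), 90.4, 80.5, 19.8, np.float64(0.0765)) plinth (946, array([527.7, -62.4]), 80.8, 145.8, 5.0, np.float64(0.0514))
side1 post (901, array([ 453.1, -316.9]), 93.1, 81.0, 19.7, np.float64(0.0767)) plinth (658, array([538.9, -65.8]), 92.0, 135.3, 22.0, np.float64(0.0519))
scene1 post (445, array([ 453.3, -313.2]), 95.9, 81.8, 18.5, np.float64(0.0756)) plinth (755, array([537.7, -65.5]), 95.4, 137.6, 21.5, np.float64(0.0518))
side0 post (893, array([ 452.1, -317.3]), 91.7, 81.1, 19.7, np.float64(0.0766)) plinth (680, array([539.6, -65.6]), 93.7, 134.6, 21.2, np.float64(0.0518))
wrist0 plinth (5114, array([538.4, -65.2]), 91.1, 137.8, 21.2, np.float64(0.0514))
wrist1 top [ 0.4508 -0.3162  0.1583] 0.1604 all 1987
  px 253.37922895357985 82.4492525570417
side1 top [ 0.4471 -0.2678  0.6295] 0.6327 all 1731
  px 299.4229106628242 89.93299711815563
scene1 top [ 0.4524 -0.3145  0.1567] 0.1592 all 370
  px 205.59 123.72
```

View pics/crop1.png

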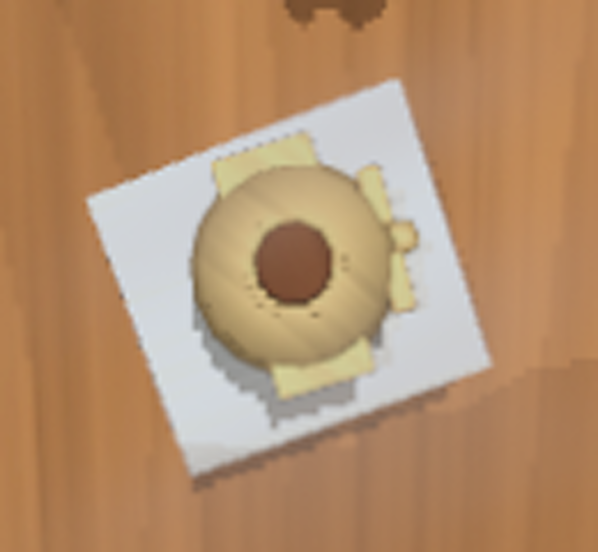

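View pics/crop2.png

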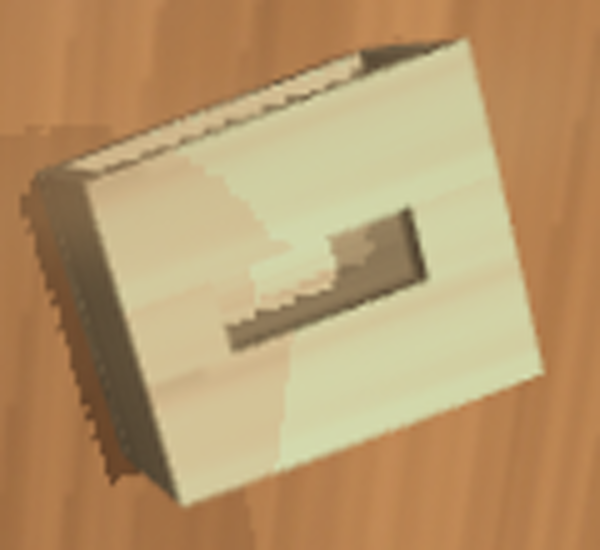

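```bash
python3 - <<'E'
from h import *
s=load('wrist1')
px=lambda x,y:(190+(x+.5)/4.6-.5,25+(y+.5)/4.6-.5)
for p in [(265,150),(325,378),(300,262)]: print(p,dep(s,*px(*p)).round(4))
for z in (.134,.136,.138):
    q=np.array([onz(s,*px(*p),z)[:2] for p in [(214,160),(306,132),(281,398),(374,368)]])*1000
    a=(q[0]+q[1])/2;b=(q[2]+q[3])/2
    print(z,'ctr',((a+b)/2).round(1),'span',np.linalg.norm(a-b).round(1),'yaw ear',np.degrees(np.arctan2(*(b-a)[::-1])).round(1),'edge yaws',[np.degrees(np.arctan2(*(q[i]-q[i+1])[::-1])).round(1) for i in(0,2)])
def seg(lo,hi,xy,r,src):
    out=[]
    for n in src:
        P=cloud(load(n));m=(P[...,2]>lo)&(P[...,2]<hi)&(np.hypot(P[...,0]-xy[0],P[...,1]-xy[1])<r)
        q=P[m];c,(w,h),a=cv2.minAreaRect((q[:,:2]*1000).astype(np.float32));print(n,np.round(c,1),round(w,1),round(h,1),round(a,1),np.median(q[:,2]).round(4))
print('plinth');seg(.043,.058,(.552,-.05),.0625,['wrist0','side0','side1','scene1'])
# plinth slot: corners from crop2
s0=load('wrist0'); p2=lambda x,y:(320+(x+.5)/5-.5,80+(y+.5)/5-.5)
for z in(.05,.0515):
    q=np.array([onz(s0,*p2(*p),z)[:2] for p in [(92,183),(468,40),(543,373),(185,506)]])*1000; print('plate',q.mean(0).round(1),[np.degrees(np.arctan2(*(q[i]-q[j])[::-1])).round(1) for i,j in((0,1),(3,2),(0,3),(1,2))],[np.linalg.norm(q[i]-q[j]).round(1) for i,j in((0,1),(3,2),(0,3),(1,2))])
    q=np.array([onz(s0,*p2(*p),z)[:2] for p in [(410,208),(428,278),(232,352),(226,325)]])*1000; print('slot',q.round(1).tolist(),np.degrees(np.arctan2(*(q[2]-q[1])[::-1])).round(1))
for n in ('scene1','side1'):
    s=load(n);P=cloud(s)
E
```

```text
(265, 150) [ 0.4576 -0.3419  0.1377]
(325, 378) [ 0.4438 -0.2911  0.1376]
(300, 262) [ 0.4497 -0.3161  0.1591]
0.134 ctr [ 451.  -316.5] span 55.7 yaw ear 106.4 edge yaws [np.float64(16.0), np.float64(17.5)]
0.136 ctr [ 451.  -316.4] span 55.4 yaw ear 106.4 edge yaws [np.float64(16.0), np.float64(17.5)]
0.138 ctr [ 451.  -316.3] span 55.1 yaw ear 106.4 edge yaws [np.float64(16.0), np.float64(17.5)]
plinth
wrist0 [528.8 -38.8] 89.8 80.5 21.3 0.0515
side0 [531.1 -40.2] 91.3 80.9 21.6 0.052
side1 [529.7 -40.5] 90.1 81.5 22.0 0.052
scene1 [529.5 -38.3] 90.7 80.6 21.5 0.0519
plate [526.9 -38.5] [np.float64(21.4), np.float64(21.3), np.float64(-69.5), np.float64(-69.0)] [np.float64(89.0), np.float64(89.8), np.float64(80.0), np.float64(80.1)]
slot [[508.6, -55.1], [502.3, -39.3], [546.9, -21.8], [549.0, -28.0]] 21.4
plate [527.6 -38.7] [np.float64(21.4), np.float64(21.3), np.float64(-69.5), np.float64(-69.0)] [np.float64(88.6), np.float64(89.4), np.float64(79.6), np.float64(79.8)]
slot [[509.4, -55.2], [503.1, -39.5], [547.5, -22.0], [549.5, -28.2]] 21.4
```

The head and plinth agree across views:

| Item | Centre (mm) | Height (mm) | Yaw |
|---|---|---|---|
| Head | (451.2, -316.2) | ear tops 137 | ears 106.5° |
| Post slot | – | – | 19.7° |
| Plinth slot | (528.8, -39) | 51 | 21.4° |

I'll turn the jaws by -73.5° above the head.

```bash
python3 -m crank '[{"linear":[0,-0.11,-0.1],"rot":[0,0,-0.98],"hand":1},{"linear":[0,-0.11,-0.1],"rot":[0,0,-0.98],"hand":1},{"linear":[0,-0.11,-0.1],"rot":[0,0,-0.98],"hand":1},{"linear":[0,-0.11,-0.1],"rot":[0,0,-0.98],"hand":1},{"linear":[0,-0.11,-0.1],"rot":[0,0,-0.98],"hand":1},{"linear":[0,-0.11,-0.1],"rot":[0,0,-0.98],"hand":1},{"linear":[0,-0.11,-0.1],"rot":[0,0,-0.98],"hand":1},{"linear":[0,-0.11,-0.1],"rot":[0,0,-0.98],"hand":1},{"linear":[0,-0.11,-0.1],"rot":[0,0,-0.98],"hand":1},{"linear":[0,-0.11,-0.1],"rot":[0,0,-0.98],"hand":1},{"linear":[0,-0.11,-0.1],"rot":[0,0,-0.98],"hand":1},{"linear":[0,-0.11,-0.1],"rot":[0,0,-0.98],"hand":1},{"linear":[0,-0.11,-0.1],"rot":[0,0,-0.98],"hand":1},{"linear":[0,-0.11,-0.1],"rot":[0,0,-0.98],"hand":1},{"linear":[0,0,0],"rot":[0,0,-0.98],"hand":1},{"linear":[0,0,0],"rot":[0,0,0],"hand":1}]'
cat >> h.py <<'E'
def st():
    o=obs(); M=R.from_euler('xyz',o['orientation'],degrees=True).as_matrix()
    z=M[:,0]; # finger direction, want -z
    tilt=np.cross(z,[0,0,-1])  # rotvec to apply (rad)
    print('t',round(o['clock'],2),'pos',o['tool_pos'].round(4),'jawyaw',np.degrees(np.arctan2(M[1,1],M[0,1])).round(2),'fixrot units',(np.degrees(tilt)/5).round(3),'F',o['force'].round(1),'M',o['moment'].round(2),'open',round(o['opening'],4),'q',o['joint_pos'].round(1))
    return o,M
E
python3 -c "
from h import *
st()"
```

```text
clock: 3.42
tool_pos: [0.4642, -0.3032, 0.2123]
orientation: [115.2, 88.8, 130.6]
force: [-0.1, -0.6, -0.3]
opening: 0.0873
t 3.42 pos [ 0.4642 -0.3032  0.2123] jawyaw 105.4 fixrot units [-0.178 -0.153 -0.   ] F [-0.1 -0.6 -0.3] M [-0.06 -0.15 -0.01] open 0.0873 q [-13.4  10.5 -14.7  -0.8 -65.7 -60.9]
```

```bash
python3 -m crank '[{"linear":[-0.22,-0.22,0],"rot":[-0.18,-0.15,0.22],"hand":1},{"linear":[0,0,-0.15],"rot":[0,0,0],"hand":1},{"linear":[0,0,0],"rot":[0,0,0],"hand":1}]'
python3 - <<'E'
from h import *
st(); s=snap('wrist','wrist2'); snap('side','side2');snap('scene','scene2')
E
```

```text
clock: 3.8
tool_pos: [0.4508, -0.3163, 0.2022]
orientation: [-138.6, 89.9, -121.7]
force: [-0.3, 1.0, -0.4]
opening: 0.0876
t 3.8 pos [ 0.4508 -0.3163  0.2022] jawyaw 106.9 fixrot units [ 0.012 -0.007  0.   ] F [-0.3  1.  -0.4] M [-0.03 -0.09  0.07] open 0.0876 q [-14.6   9.9 -17.2   0.1 -62.9 -58.5]
```

View pics/wrist2.png

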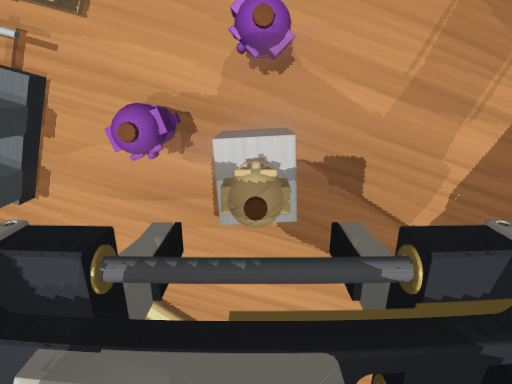

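View pics/side2.png

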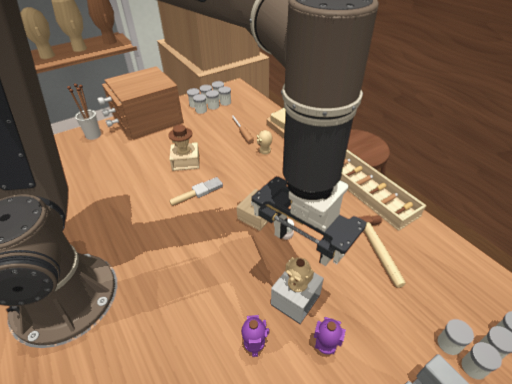

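The head sits centred between the fingers at wrist (256,207), with its ears square to the jaws. I'll cross-check the position from this rotated view, which exposes any calibration bias.

```bash
python3 - <<'E'
from h import *
for n in ('wrist1','wrist2'):
    s=load(n); hsv=cv2.cvtColor(s['image'],cv2.COLOR_RGB2HSV); P=cloud(s)
    m=(P[...,2]>.148)&(P[...,2]<.17)&(np.hypot(P[...,0]-.45,P[...,1]+.315)<.03)
    m&=(s['image'][...,0]<125)
    cnt,_=cv2.findContours(m.astype(np.uint8),0,2);c=max(cnt,key=cv2.contourArea);(u,v),r=cv2.minEnclosingCircle(c)
    print(n,u,v,r,P[m].mean(0).round(4),onz(s,u,v,.157).round(4))
    m=(P[...,2]>.067)&(P[...,2]<.083)&(np.hypot(P[...,0]-.452,P[...,1]+.315)<.075);q=P[m]
    print(cv2.minAreaRect((q[:,:2]*1000).astype(np.float32)))
E
```

```text
wrist1 253.0 82.0 8.602425575256348 [ 0.4512 -0.3125  0.1579] [ 0.4516 -0.3158  0.157 ]
((452.0635986328125, -315.4856262207031), (90.37606811523438, 80.45314025878906), 19.84174156188965)
wrist2 255.0 208.22222900390625 12.425186157226562 [ 0.4504 -0.3173  0.1571] [ 0.4505 -0.3166  0.157 ]
((451.8351745605469, -315.4152526855469), (90.79182434082031, 80.09951782226562), 19.902671813964844)
```

```bash
python3 -m crank '[{"linear":[0,0,-0.4],"rot":[0,0,0],"hand":1},{"linear":[0,0,-0.4],"rot":[0,0,0],"hand":1},{"linear":[0,0,-0.4],"rot":[0,0,0],"hand":1},{"linear":[0,0,-0.4],"rot":[0,0,0],"hand":1},{"linear":[0,0,-0.05],"rot":[0,0,0],"hand":1},{"linear":[0,0,0],"rot":[0,0,0],"hand":1}]'
python3 -c "
from h import *
st()"
```

```text
clock: 4.7
tool_pos: [0.4543, -0.3172, 0.1046]
orientation: [-51.3, 89.6, -34.3]
force: [-0.7, 0.3, 0.0]
opening: 0.0878
t 4.7 pos [ 0.4543 -0.3172  0.1046] jawyaw 107.02 fixrot units [0.045 0.067 0.   ] F [-0.7  0.3  0. ] M [ 0.03 -0.08  0.01] open 0.0878 q [-14.6  15.4 -24.3   0.2 -49.9 -58.5]
```

```bash
python3 -m crank '[{"linear":[-0.05,0.01,-0.02],"rot":[0.04,0.06,-0.1],"hand":1},{"linear":[0,0,0],"rot":[0,0,0],"hand":1},{"linear":[0,0,0],"rot":[0,0,0],"hand":0},{"linear":[0,0,0],"rot":[0,0,0],"hand":0},{"linear":[0,0,0],"rot":[0,0,0],"hand":0},{"linear":[0,0,0],"rot":[0,0,0],"hand":0},{"linear":[0,0,0],"rot":[0,0,0],"hand":0},{"linear":[0,0,0],"rot":[0,0,0],"hand":0}]'
python3 -c "
from h import *
st(); snap('side','side3');snap('wrist','wrist3')"
```

```text
clock: 5.7
tool_pos: [0.4526, -0.3171, 0.1062]
orientation: [-38.1, 89.7, -21.6]
force: [-0.1, 0.3, 0.4]
opening: 0.0557
t 5.7 pos [ 0.4526 -0.3171  0.1062] jawyaw 106.5 fixrot units [0.02  0.052 0.   ] F [-0.1  0.3  0.4] M [ 0.04 -0.06  0.01] open 0.0557 q [-14.7  15.3 -24.2   0.  -50.2 -58.8]
```

View pics/wrist3.png

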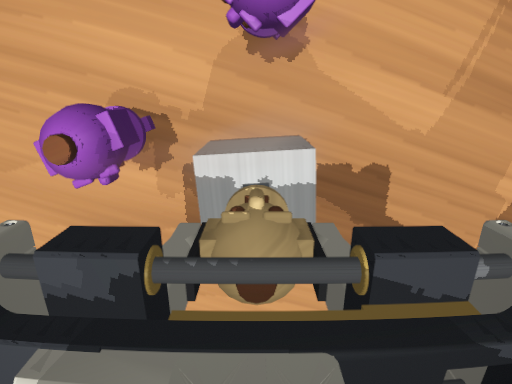

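Grip is good: the opening is 55.7 mm and the pads are on both ears. I'll lift slightly, then turn to unlock in two halves, checking in between.

```bash
python3 -m crank '[{"linear":[0,0,0.05],"rot":[0.02,0.05,0],"hand":0},{"linear":[0,0,0],"rot":[0,0,0.9],"hand":0},{"linear":[0,0.005,0],"rot":[0,0,0.9],"hand":0},{"linear":[0,0.005,0],"rot":[0,0,0.9],"hand":0},{"linear":[0,0.005,0],"rot":[0,0,0.9],"hand":0},{"linear":[0,0.005,0],"rot":[0,0,0.9],"hand":0},{"linear":[0,0.005,0],"rot":[0,0,0.9],"hand":0}]'
python3 -c "
from h import *
st()"
```

```text
clock: 6.68
tool_pos: [0.4514, -0.3149, 0.1085]
orientation: [122.9, 89.7, 167.2]
force: [-0.0, 0.5, -1.7]
opening: 0.0557
t 6.67 pos [ 0.4514 -0.3149  0.1085] jawyaw 134.3 fixrot units [-0.012 -0.052 -0.   ] F [-0.   0.5 -1.7] M [-0.02 -0.05  0.01] open 0.0557 q [-14.5  15.2 -23.9   0.  -51.1 -31.2]
```

```bash
python3 -m crank '[{"linear":[0,0,0],"rot":[-0.01,-0.05,0.93],"hand":0},{"linear":[0,0,0],"rot":[0,0,0.93],"hand":0},{"linear":[0,0,0],"rot":[0,0,0.93],"hand":0},{"linear":[0,0,0],"rot":[0,0,0.93],"hand":0},{"linear":[0,0,0],"rot":[0,0,0.93],"hand":0},{"linear":[0,0,0],"rot":[0,0,0.93],"hand":0},{"linear":[0,0,0],"rot":[0,0,0.93],"hand":0}]'
python3 -c "
from h import *
st()"
```

```text
clock: 7.55
tool_pos: [0.4503, -0.3143, 0.1077]
orientation: [90.9, 89.7, 168.8]
force: [0.1, -0.2, -2.0]
opening: 0.0559
t 7.55 pos [ 0.4503 -0.3143  0.1077] jawyaw 167.92 fixrot units [-0.01  -0.052 -0.   ] F [ 0.1 -0.2 -2. ] M [-0.01 -0.02  0.03] open 0.0559 q [-14.5  15.2 -24.1   0.  -50.9   2.4]
```

Remaining 31.8° is 6.36 units.

```bash
python3 -m crank '[{"linear":[0.02,0,0],"rot":[-0.01,-0.05,0.9],"hand":0},{"linear":[0,0,0],"rot":[0,0,0.9],"hand":0},{"linear":[0,0,0],"rot":[0,0,0.9],"hand":0},{"linear":[0,0,0],"rot":[0,0,0.9],"hand":0},{"linear":[0,0,0],"rot":[0,0,0.9],"hand":0},{"linear":[0,0,0],"rot":[0,0,0.9],"hand":0},{"linear":[0,0,0],"rot":[0,0,0.85],"hand":0},{"linear":[0,0,0],"rot":[0,0,0],"hand":0}]'
python3 -c "
from h import *
st(); snap('side','side4');snap('wrist','wrist4');snap('scene','scene4')"
```

```text
clock: 8.55
tool_pos: [0.4502, -0.3137, 0.1068]
orientation: [58.3, 89.7, 168.5]
force: [-0.3, -0.9, -2.2]
opening: 0.056
t 8.55 pos [ 0.4502 -0.3137  0.1068] jawyaw -159.82 fixrot units [-0.012 -0.058 -0.   ] F [-0.3 -0.9 -2.2] M [-0.01  0.01  0.05] open 0.056 q [-14.4  15.2 -24.2   0.  -50.9  34.6]
```

View pics/wrist4.png

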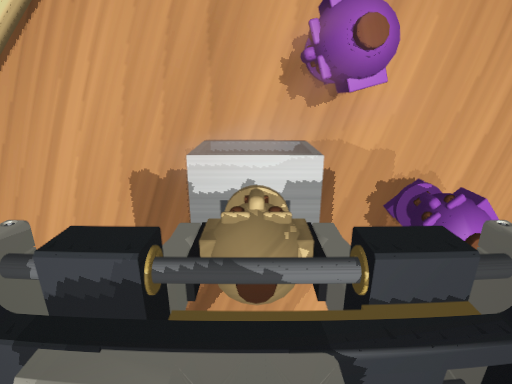

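View pics/side4.png

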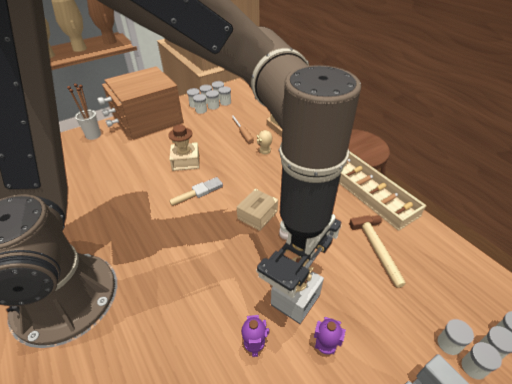

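The head turned with the gripper: jaw yaw is 200.2° against a slot at 199.8°. I'll lift gently.

```bash
python3 -m crank '[{"linear":[0.01,0,0.1],"rot":[-0.01,-0.06,-0.06],"hand":0},{"linear":[0.01,0,0.1],"rot":[0,0,0],"hand":0},{"linear":[0.01,0,0.1],"rot":[0,0,0],"hand":0}]'
python3 -c "
from h import *
st()"
```

```text
clock: 9.07
tool_pos: [0.452, -0.3137, 0.1259]
orientation: [-80.4, 90.0, 29.3]
force: [0.1, -0.0, -2.3]
opening: 0.0558
t 9.07 pos [ 0.452  -0.3137  0.1259] jawyaw -160.31 fixrot units [-0.002  0.003  0.   ] F [ 0.1 -0.  -2.3] M [0.   0.03 0.01] open 0.0558 q [-14.4  14.  -23.   -0.  -53.   34.1]
```

```bash
python3 -m crank '[{"linear":[0,0,0.15],"rot":[0,0,0],"hand":0},{"linear":[0,0,0.2],"rot":[0,0,0],"hand":0},{"linear":[0,0,0.3],"rot":[0,0,0],"hand":0},{"linear":[0,0,0.3],"rot":[0,0,0],"hand":0},{"linear":[0,0,0],"rot":[0,0,0],"hand":0}]'
python3 -c "
from h import *
st(); snap('side','side5');snap('wrist','wrist5');snap('scene','scene5')"
```

```text
clock: 9.7
tool_pos: [0.4526, -0.3139, 0.1882]
orientation: [-126.4, 89.8, -16.7]
force: [-0.1, -0.5, -2.7]
opening: 0.0557
t 9.7 pos [ 0.4526 -0.3139  0.1882] jawyaw -160.3 fixrot units [0.011 0.035 0.   ] F [-0.1 -0.5 -2.7] M [-0.02  0.04 -0.02] open 0.0557 q [-14.4  10.5 -18.4   0.  -60.9  34.1]
```

View pics/side5.png

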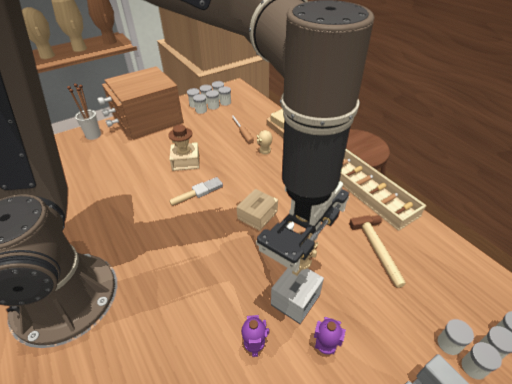

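View pics/wrist5.png

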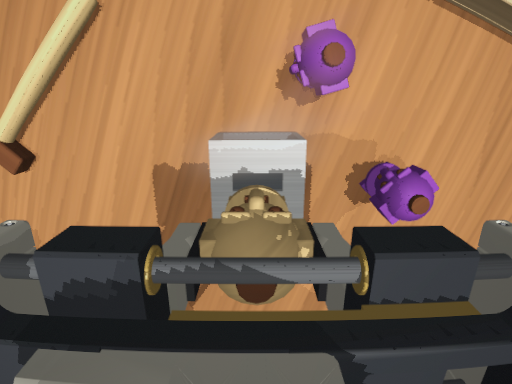

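The head is free; the post slot shows empty at wrist (257,181), and the force reads about 2.7 N down, which is the head's weight and offset. I'll carry it past the plinth at height, so the wrist camera can see the plinth from the insertion orientation.

```bash
python3 -m crank '[{"linear":[0.06,0.25,0.1],"rot":[0.01,0.03,0],"hand":0},{"linear":[0.11,0.5,0.1],"rot":[0,0,0.03],"hand":0},{"linear":[0.11,0.5,0.1],"rot":[0,0,0.03],"hand":0},{"linear":[0.11,0.5,0.05],"rot":[0,0,0.03],"hand":0},{"linear":[0.11,0.5,0],"rot":[0,0,0.03],"hand":0},{"linear":[0.11,0.5,0],"rot":[0,0,0.03],"hand":0},{"linear":[0.11,0.5,0],"rot":[0,0,0.03],"hand":0},{"linear":[0.11,0.5,0],"rot":[0,0,0.03],"hand":0},{"linear":[0.11,0.5,0],"rot":[0,0,0.03],"hand":0},{"linear":[0.11,0.5,0],"rot":[0,0,0.03],"hand":0},{"linear":[0.11,0.5,0],"rot":[0,0,0.03],"hand":0},{"linear":[0.11,0.3,0],"rot":[0,0,0.03],"hand":0},{"linear":[0,0,0],"rot":[0,0,0],"hand":0}]'
python3 -c "
from h import *
st(); snap('side','side6');snap('wrist','wrist6');snap('scene','scene6')"
```

```text
clock: 11.48
tool_pos: [0.5252, 0.0384, 0.2033]
orientation: [60.7, 89.2, 172.2]
force: [-0.0, -1.0, -1.1]
opening: 0.0561
t 11.47 pos [0.5252 0.0384 0.2033] jawyaw -158.53 fixrot units [-0.023 -0.164 -0.   ] F [-0.  -1.  -1.1] M [-0.11  0.05  0.03] open 0.0561 q [ 25.2   8.1 -19.1  -0.5 -63.5  -3.5]
```

View pics/wrist6.png

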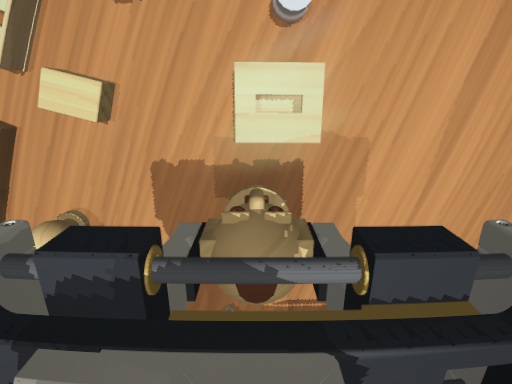

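View pics/scene6.png

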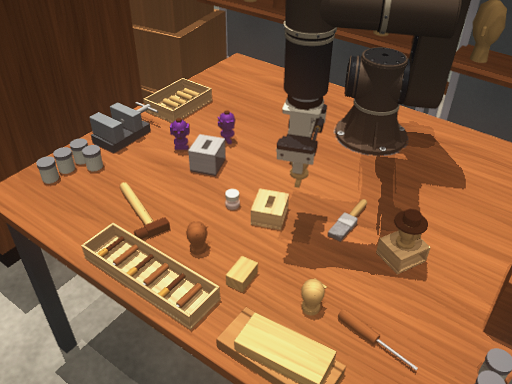

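View pics/side6.png

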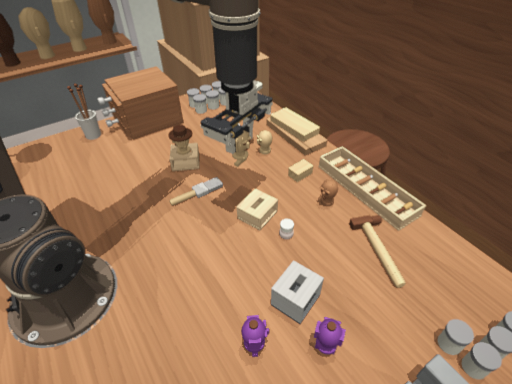

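The plinth with its open slot is at wrist (279,103). The head hangs upright in the jaws. Now I'll measure the plinth from here, plus the hanging head from the side and scene cameras.

```bash
python3 - <<'E'
from h import *
for n in ('wrist6','side6','scene6','side5','scene5'):
    P=cloud(load(n))
    m=(P[...,2]>.043)&(P[...,2]<.058)&(np.hypot(P[...,0]-.529,P[...,1]+.039)<.0625);q=P[m]
    print(n,np.array(sum([list(x) if not np.isscalar(x) else [x] for x in cv2.minAreaRect((q[:,:2]*1000).astype(np.float32))],[])).round(1),np.median(q[:,2]).round(4))
s=load('wrist6');P=cloud(s);I=s['image']
# slot: not at plate height, inside plate rect
m=(np.hypot(P[...,0]-.529,P[...,1]+.039)<.032)&(P[...,2]<.045)
v,u=np.nonzero(m[60:145,230:330]);print('slot px',u.min()+230,u.max()+230,v.min()+60,v.max()+60)
cu,cv=(u.min()+u.max())/2+230,(v.min()+v.max())/2+60
C=cv2.resize(I[55:150,225:335],None,fx=6,fy=6,interpolation=cv2.INTER_CUBIC);cv2.imwrite('pics/crop6.png',C[:,:,::-1])
print(onz(s,cu,cv,.0515))
# hanging head flange/bar from side & scene
o=s['o']; t=o['tool_pos']
for n in('side6','scene6','side5','scene5'):
    s=load(n);t=s['o']['tool_pos'];P=cloud(s);m=(np.hypot(P[...,0]-t[0],P[...,1]-t[1])<.035)&(P[...,2]>t[2]-.062)&(P[...,2]<t[2]-.005);q=P[m]
    for lo in np.arange(-.06,0,.006):
        k=q[(q[:,2]-t[2]>=lo)&(q[:,2]-t[2]<lo+.006)]
        if len(k)>3: print(n,round(lo,3),len(k),((k.mean(0)-t)*1000).round(1), ((k.max(0)-k.min(0))*1000).round(0))
    vv,uu=np.nonzero(m);print(uu.min(),uu.max(),vv.min(),vv.max())
for n,(r0,r1,c0,c1) in {'side6':(125,170,215,260),'scene6':(150,195,275,320)}.items():
    cv2.imwrite(f'pics/c_{n}.png',cv2.resize(load(n)['image'][r0:r1,c0:c1],None,fx=9,fy=9,interpolation=cv2.INTER_CUBIC)[:,:,::-1])
a,b=cv2.imread('pics/c_side6.png'),cv2.imread('pics/c_scene6.png');cv2.imwrite('pics/c6.png',np.hstack([a[:,:400],b[:,:400]]))
E
```

```text
wrist6 [527.8 -39.1  90.6  80.3  21.5] 0.0515
side6 [529.1 -40.3  94.1  81.4  21. ] 0.0519
scene6 [528.1 -38.6  96.   80.7  20.7] 0.0521
side5 [528.9 -40.6  92.6  81.2  21.6] 0.0519
scene5 [527.  -39.6  98.5  81.4  21.2] 0.0521
slot px 256 301 95 112
[ 0.52822584 -0.03853717  0.0515    ]
side6 -0.054 21 [ -4.1  -8.  -50.9] [41. 14.  5.]
side6 -0.048 29 [-10.8  -7.7 -44.7] [29. 15.  5.]
side6 -0.03 34 [ -5.9 -12.9 -26.1] [43. 34.  4.]
side6 -0.024 58 [ -4.6 -11.3 -22.2] [39. 32.  5.]
side6 -0.018 19 [ -4.2 -10.7 -14.9] [20. 12.  6.]
side6 -0.012 6 [ -7.  -12.7  -7.6] [15. 13.  5.]
232 247 150 166
scene6 -0.054 11 [ 10.2   5.9 -52. ] [26.  8.  5.]
scene6 -0.048 34 [ 10.4   4.2 -44.8] [26. 16.  6.]
scene6 -0.03 52 [ 10.3   5.1 -26. ] [37. 45.  5.]
scene6 -0.024 69 [  4.3   5.3 -22.2] [43. 44.  6.]
scene6 -0.018 5 [  2.5  11.6 -14.9] [6. 2. 5.]
290 308 168 186
side5 -0.06 4 [ -9.4  -9.2 -54.3] [20.  6.  0.]
side5 -0.054 13 [-14.4  -9.6 -50.7] [16. 11.  5.]
side5 -0.048 13 [-14.7 -10.5 -46. ] [13. 11.  3.]
side5 -0.03 30 [ -1.2 -19.1 -25.4] [28. 10.  5.]
side5 -0.024 53 [ -0.5 -17.2 -22.4] [32. 15.  6.]
side5 -0.018 9 [ -2.1 -13.8 -16.1] [11.  4.  4.]
292 311 259 274
scene5 -0.06 8 [  8.2   5.6 -55.8] [29.  7.  4.]
scene5 -0.054 14 [  5.1   4.8 -50.5] [38. 13.  5.]
scene5 -0.048 24 [ 10.1   4.8 -45.3] [26. 17.  5.]
scene5 -0.03 53 [  8.2   8.6 -25.9] [46. 41.  6.]
scene5 -0.024 36 [  7.3   5.2 -22. ] [41. 43.  5.]
scene5 -0.018 12 [  6.8   9.9 -14.9] [21. 14.  5.]
scene5 -0.012 5 [  8.6  11.1 -10.4] [14.  5.  2.]
198 213 116 132
```

View pics/c6.png

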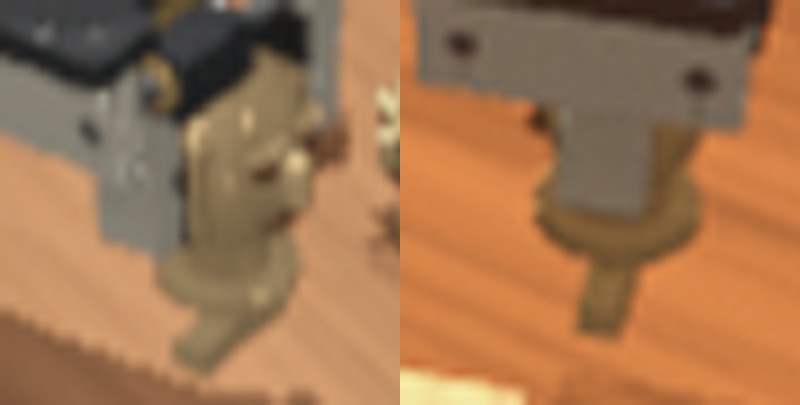

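View pics/crop6.png

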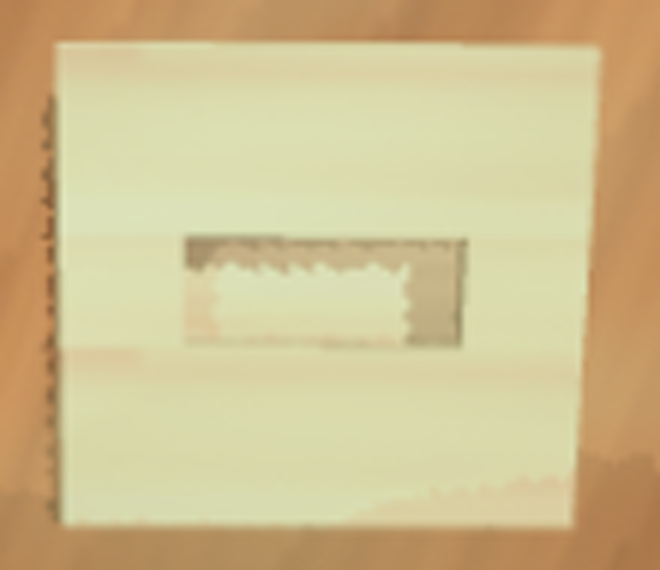

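```bash
python3 - <<'E'
from h import *
s=load('scene6');t=s['o']['tool_pos'];a=np.radians(21.4);ux=np.array([np.cos(a),np.sin(a)]);uy=np.array([-ux[1],ux[0]])
for cx,cy in((605,295),(578,330),(618,335),(590,258),(635,262)):
    u=275+(cx-400+.5)/9-.5;v=150+(cy+.5)/9-.5; p=dep(s,u,v); print('depth pt',(p-t).round(4),'along',((p-t)[:2]@ux*1000).round(1),'perp',((p-t)[:2]@uy*1000).round(1))
# flange extremes: columns
for n in('scene6','side6'):
    s=load(n);t=s['o']['tool_pos']
    for off in(-1.7,0):
        c=np.r_[t[:2]+off*uy*1e-3*0,t[2]-.028]; 
        for sgn in(1,-1):
            pass
    # expected pixel of bar end faces & flange centre if offset 0 along uy
    for nm,al,dz in(('barend+',.021,-.048),('barend-',-.021,-.048),('flange',0,-.028)):
        print(n,nm,[np.round(proj(s,np.r_[t[:2]+al*ux+k*uy*1e-3,t[2]+dz]),1).tolist() for k in(-2,0,2)])
E
```

```text
depth pt [ 0.0118  0.0043 -0.046 ] along 12.6 perp -0.3
depth pt [-0.1427 -0.0908 -0.2016] along -166.0 perp -32.4
depth pt [-0.1484 -0.0794 -0.2018] along -167.1 perp -19.8
depth pt [ 0.0192  0.0031 -0.0297] along 19.0 perp -4.2
depth pt [-0.0054  0.0029 -0.0463] along -4.0 perp 4.6
scene6 barend+ [[295.9, 185.0], [296.8, 185.2], [297.6, 185.3]]
scene6 barend- [[299.2, 174.6], [300.0, 174.7], [300.8, 174.9]]
scene6 flange [[298.1, 173.0], [299.0, 173.2], [299.8, 173.3]]
side6 barend+ [[244.9, 156.1], [244.3, 155.8], [243.7, 155.6]]
side6 barend- [[235.6, 163.9], [235.0, 163.7], [234.5, 163.4]]
side6 flange [[240.0, 154.1], [239.4, 153.8], [238.8, 153.6]]
```

```bash
python3 -m crank '[{"linear":[0.01,-0.3,0],"rot":[-0.02,-0.16,0],"hand":0},{"linear":[0.02,-0.45,-0.2],"rot":[0,0,0],"hand":0},{"linear":[0.02,-0.4,-0.3],"rot":[0,0,0],"hand":0},{"linear":[0,-0.13,-0.3],"rot":[0,0,0],"hand":0},{"linear":[0,0,0],"rot":[0,0,0],"hand":0},{"linear":[0,0,0],"rot":[0,0,0],"hand":0}]'
python3 -c "
from h import *
st()"
```

```text
clock: 12.38
tool_pos: [0.5261, -0.0492, 0.156]
orientation: [-121.0, 89.8, -10.0]
force: [0.9, 0.6, -1.5]
opening: 0.0558
t 12.38 pos [ 0.5261 -0.0492  0.156 ] jawyaw -158.97 fixrot units [0.007 0.04  0.   ] F [ 0.9  0.6 -1.5] M [-0.02  0.02  0.01] open 0.0558 q [ 16.   10.1 -23.7   0.1 -56.1   5. ]
```

```bash
python3 -m crank '[{"linear":[0.03,0.18,0],"rot":[0,0.04,0.07],"hand":0},{"linear":[0,0,-0.2],"rot":[0,0,0],"hand":0},{"linear":[0,0,0],"rot":[0,0,0],"hand":0},{"linear":[0,0,0],"rot":[0,0,0],"hand":0}]'
python3 -c "
from h import *
st();snap('side','side7');snap('scene','scene7')
for n,(r0,r1,c0,c1) in {'side7':(165,235,225,295),'scene7':(165,235,235,305)}.items():
    cv2.imwrite(f'pics/c_{n}.png',cv2.resize(load(n)['image'][r0:r1,c0:c1],None,fx=5.7,fy=5.7,interpolation=cv2.INTER_CUBIC)[:,:,::-1])
a,b=cv2.imread('pics/c_side7.png'),cv2.imread('pics/c_scene7.png');cv2.imwrite('pics/c7.png',np.hstack([a,b]))
"
```

```text
clock: 12.88
tool_pos: [0.5289, -0.0368, 0.1448]
orientation: [-113.4, 89.9, -1.9]
force: [0.1, -0.0, -1.1]
opening: 0.0558
t 12.88 pos [ 0.5289 -0.0368  0.1448] jawyaw -158.5 fixrot units [0.001 0.029 0.   ] F [ 0.1 -0.  -1.1] M [-0.04  0.04 -0.04] open 0.0558 q [ 17.3  10.9 -24.2   0.1 -54.7   4.2]
```

View pics/c7.png

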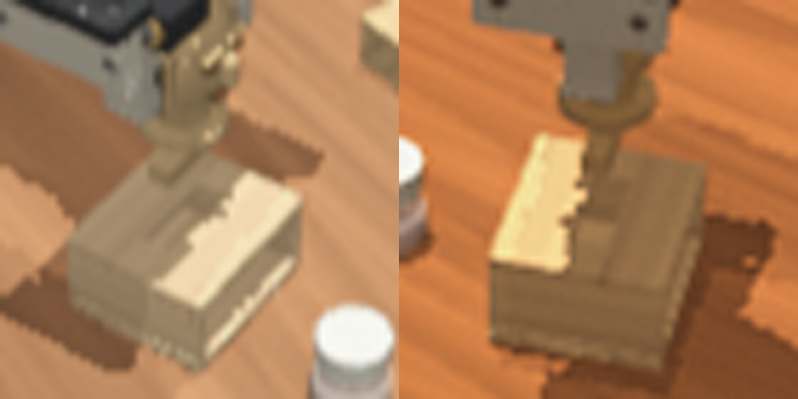

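The bar is above the slot and aligned with it in both views. I'll make a small correction and then descend in short steps.

```bash
python3 -m crank '[{"linear":[-0.02,-0.025,-0.1],"rot":[0,0.03,-0.02],"hand":0},{"linear":[0,0,-0.15],"rot":[0,0,0],"hand":0},{"linear":[0,0,-0.15],"rot":[0,0,0],"hand":0},{"linear":[0,0,0],"rot":[0,0,0],"hand":0}]'
python3 -c "
from h import *
st()"
```

```text
clock: 13.48
tool_pos: [0.5271, -0.0388, 0.1187]
orientation: [70.6, 89.9, -178.0]
force: [0.2, -0.6, -1.6]
opening: 0.0561
t 13.47 pos [ 0.5271 -0.0388  0.1187] jawyaw -158.65 fixrot units [ 0.    -0.012  0.   ] F [ 0.2 -0.6 -1.6] M [-0.07  0.03  0.01] open 0.0561 q [ 17.1  12.5 -26.1  -0.  -51.5   4.3]
```

```bash
python3 -m crank '[{"linear":[0.01,0.01,-0.08],"rot":[0,0,0],"hand":0},{"linear":[0,0,-0.1],"rot":[0,0,0],"hand":0},{"linear":[0,0,-0.1],"rot":[0,0,0],"hand":0}]'
python3 -c "
from h import *
st()"
```

```text
clock: 13.85
tool_pos: [0.5283, -0.0381, 0.1013]
orientation: [-39.0, 90.0, 72.3]
force: [-0.6, 0.0, -1.3]
opening: 0.0559
t 13.85 pos [ 0.5283 -0.0381  0.1013] jawyaw -158.64 fixrot units [-0.001  0.     0.   ] F [-0.6  0.  -1.3] M [-0.07  0.01  0.03] open 0.0559 q [ 17.1  13.8 -27.1  -0.  -49.1   4.3]
```

The bar is entering the slot with no contact force, so I'll continue down.

```bash
python3 -m crank '[{"linear":[0,0,-0.1],"rot":[0,0,0],"hand":0},{"linear":[0,0,-0.1],"rot":[0,0,0],"hand":0},{"linear":[0,0,-0.08],"rot":[0,0,0],"hand":0},{"linear":[0,0,0],"rot":[0,0,0],"hand":0}]'
python3 -c "
from h import *
st()"
```

```text
clock: 14.35
tool_pos: [0.5279, -0.0382, 0.0827]
orientation: [80.2, 89.9, -168.5]
force: [-0.5, -0.5, -1.4]
opening: 0.0554
t 14.35 pos [ 0.5279 -0.0382  0.0827] jawyaw -158.64 fixrot units [ 0.002 -0.011  0.   ] F [-0.5 -0.5 -1.4] M [-0.05  0.03  0.04] open 0.0554 q [ 17.1  15.1 -28.3  -0.  -46.6   4.3]
```

```bash
python3 -m crank '[{"linear":[0,0,0],"rot":[0,0,-0.9],"hand":0},{"linear":[0,0,0],"rot":[0,0,-0.9],"hand":0},{"linear":[0,0,0],"rot":[0,0,-0.9],"hand":0},{"linear":[0,0,0],"rot":[0,0,-0.9],"hand":0},{"linear":[0,0,0],"rot":[0,0,-0.9],"hand":0},{"linear":[0,0,0],"rot":[0,0,-0.9],"hand":0},{"linear":[0,0,0],"rot":[0,0,-0.9],"hand":0},{"linear":[0,0,0],"rot":[0,0,-0.9],"hand":0}]'
python3 -c "
from h import *
st()"
```

```text
clock: 15.35
tool_pos: [0.5294, -0.038, 0.0844]
orientation: [-71.8, 89.9, 2.4]
force: [-0.6, -0.1, -1.6]
opening: 0.0562
t 15.35 pos [ 0.5294 -0.038   0.0844] jawyaw 164.23 fixrot units [-0.001  0.025  0.   ] F [-0.6 -0.1 -1.6] M [-0.01  0.01 -0.03] open 0.0562 q [ 17.1  15.  -28.2   0.  -46.7 -32.9]
```

Jaw yaw is 164.2° and the target is 111.4°. The remaining -52.8° is -10.56 units.

```bash
python3 -m crank '[{"linear":[-0.01,0,0],"rot":[0,0.02,-0.9],"hand":0},{"linear":[0,0,0],"rot":[0,0,-0.9],"hand":0},{"linear":[0,0,0],"rot":[0,0,-0.9],"hand":0},{"linear":[0,0,0],"rot":[0,0,-0.9],"hand":0},{"linear":[0,0,0],"rot":[0,0,-0.9],"hand":0},{"linear":[0,0,0],"rot":[0,0,-0.9],"hand":0},{"linear":[0,0,0],"rot":[0,0,-0.9],"hand":0},{"linear":[0,0,0],"rot":[0,0,-0.9],"hand":0},{"linear":[0,0,0],"rot":[0,0,-0.9],"hand":0},{"linear":[0,0,0],"rot":[0,0,-0.9],"hand":0},{"linear":[0,0,0],"rot":[0,0,-0.9],"hand":0},{"linear":[0,0,0],"rot":[0,0,0],"hand":0}]'
python3 -c "
from h import *
st()"
```

```text
clock: 16.85
tool_pos: [0.5311, -0.0376, 0.0875]
orientation: [-38.0, 89.7, -14.9]
force: [0.5, 0.0, -1.1]
opening: 0.056
t 16.85 pos [ 0.5311 -0.0376  0.0875] jawyaw 113.11 fixrot units [0.018 0.066 0.   ] F [ 0.5  0.  -1.1] M [ 0.   -0.08 -0.01] open 0.056 q [ 17.2  14.8 -28.    0.2 -46.8 -84.3]
```

```bash
python3 -m crank '[{"linear":[-0.025,-0.015,-0.03],"rot":[0.02,0.06,-0.34],"hand":0},{"linear":[0,0,-0.05],"rot":[0,0,0],"hand":0},{"linear":[0,0,0],"rot":[0,0,0],"hand":0}]'
python3 -c "
from h import *
st()"
```

```text
clock: 17.23
tool_pos: [0.5296, -0.0385, 0.0825]
orientation: [18.2, 90.0, 39.7]
force: [0.1, 0.9, -1.0]
opening: 0.056
t 17.23 pos [ 0.5296 -0.0385  0.0825] jawyaw 111.48 fixrot units [-0.004  0.005  0.   ] F [ 0.1  0.9 -1. ] M [-0.04 -0.11 -0.01] open 0.056 q [ 17.   15.3 -28.2  -0.  -46.6 -85.5]
```

```bash
python3 -m crank '[{"linear":[0,0,-0.025],"rot":[0,0,0],"hand":0},{"linear":[0,0,-0.02],"rot":[0,0,0],"hand":0}]'
python3 -c "
from h import *
st();snap('side','side8');snap('scene','scene8')
for n,(r0,r1,c0,c1) in {'side8':(165,235,225,295),'scene8':(165,235,235,305)}.items():
    cv2.imwrite(f'pics/c_{n}.png',cv2.resize(load(n)['image'][r0:r1,c0:c1],None,fx=5.7,fy=5.7,interpolation=cv2.INTER_CUBIC)[:,:,::-1])
a,b=cv2.imread('pics/c_side8.png'),cv2.imread('pics/c_scene8.png');cv2.imwrite('pics/c8.png',np.hstack([a,b]))
"
```

```text
clock: 17.48
tool_pos: [0.5299, -0.0385, 0.0812]
orientation: [-24.8, 89.9, -3.2]
force: [-8.1, 3.7, 20.1]
opening: 0.0558
t 17.48 pos [ 0.5299 -0.0385  0.0812] jawyaw 111.55 fixrot units [0.001 0.011 0.   ] F [-8.1  3.7 20.1] M [ 1.17  3.11 -0.11] open 0.0558 q [ 17.   15.4 -28.2   0.  -46.3 -85.5]
```

View pics/c8.png

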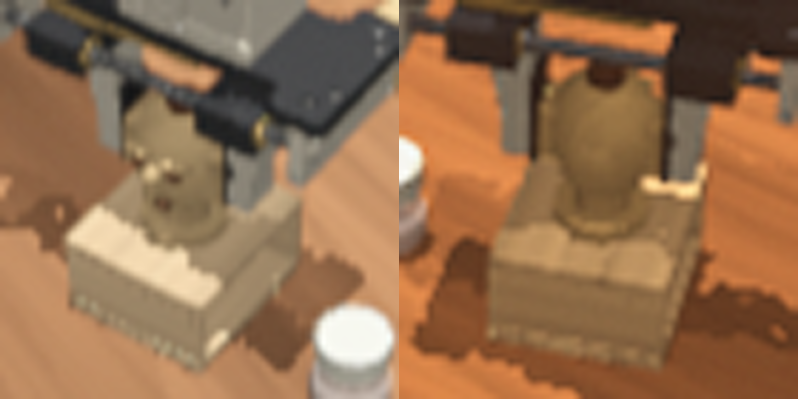

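The flange rests on the plate (20 N contact). I'll ease off, open, and rise straight up.

```bash
python3 -m crank '[{"linear":[0,0,0.01],"rot":[0,0,0],"hand":0},{"linear":[0,0,0],"rot":[0,0,0],"hand":1},{"linear":[0,0,0],"rot":[0,0,0],"hand":1},{"linear":[0,0,0],"rot":[0,0,0],"hand":1},{"linear":[0,0,0],"rot":[0,0,0],"hand":1},{"linear":[0,0,0],"rot":[0,0,0],"hand":1}]'
python3 -c "
from h import *
st()"
```

```text
clock: 18.32
tool_pos: [0.5305, -0.0384, 0.082]
orientation: [-19.7, 89.9, 1.9]
force: [-0.3, -0.3, -0.1]
opening: 0.0873
t 18.32 pos [ 0.5305 -0.0384  0.082 ] jawyaw 111.6 fixrot units [-0.001  0.027  0.   ] F [-0.3 -0.3 -0.1] M [-0.02 -0.07 -0.04] open 0.0873 q [ 17.   15.3 -28.2   0.  -46.4 -85.5]
```

```bash
python3 -m crank '[{"linear":[0,0,0.15],"rot":[0,0.02,0],"hand":1},{"linear":[0,0,0.2],"rot":[0,0,0],"hand":1},{"linear":[0,0,0.3],"rot":[0,0,0],"hand":1},{"linear":[0,0,0.5],"rot":[0,0,0],"hand":1},{"linear":[0,0,0.5],"rot":[0,0,0],"hand":1},{"linear":[0,0,0.5],"rot":[0,0,0],"hand":1},{"linear":[0.4,0.15,0.5],"rot":[0,0,0],"hand":1},{"linear":[0.5,0.2,0.3],"rot":[0,0,0],"hand":1},{"linear":[0.4,0.15,0],"rot":[0,0,0],"hand":1},{"linear":[0,0,0],"rot":[0,0,0],"hand":1}]'
python3 - <<'E'
from h import *
st()
for n in('side','scene','wrist'): snap(n,n+'9')
for n in('side9','scene9','wrist9'):
    P=cloud(load(n));m=(np.hypot(P[...,0]-.529,P[...,1]+.039)<.035)&(P[...,2]>.12)&(P[...,2]<.15);q=P[m]
    if len(q)>2:
        t=q[q[:,2]>q[:,2].max()-.005];print(n,'top',q[:,2].max().round(4),t.mean(0).round(4))
E
```

```text
clock: 19.58
tool_pos: [0.6099, -0.0082, 0.2754]
orientation: [-10.3, 89.5, 11.3]
force: [-0.9, -0.4, -0.4]
opening: 0.0874
t 19.57 pos [ 0.6099 -0.0082  0.2754] jawyaw 111.6 fixrot units [-0.021  0.103  0.   ] F [-0.9 -0.4 -0.4] M [-0.07 -0.01 -0.01] open 0.0874 q [ 17.6  12.6  -4.    0.1 -72.9 -86. ]
side9 top 0.1356 [ 0.529  -0.0404  0.1334]
scene9 top 0.1361 [ 0.528  -0.0383  0.1338]
wrist9 top 0.1355 [ 0.5285 -0.0381  0.1333]
```

View pics/wrist9.png

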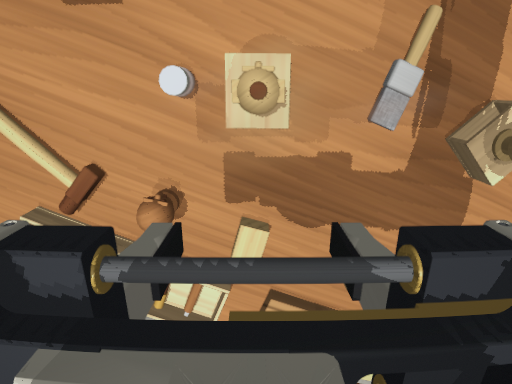

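View pics/side9.png

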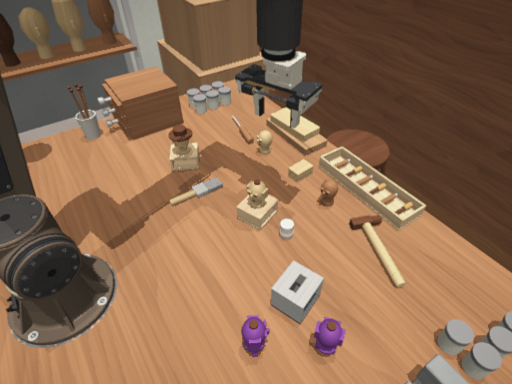

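View pics/scene9.png

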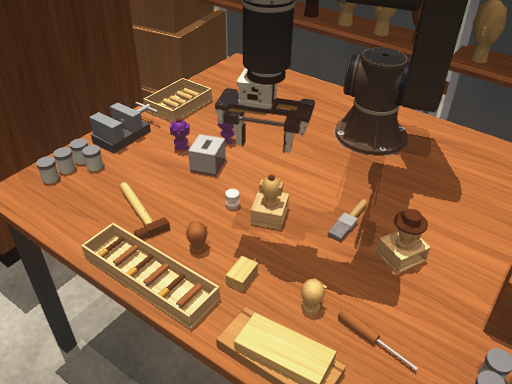

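The head stands upright on the plinth at wrist (258,91), with the ears square to the plate. The post is empty and nothing else has moved. Last, a numeric check of the ear yaw.

```bash
python3 - <<'E'
from h import *
s=load('wrist9');P=cloud(s)
m=(P[...,2]>.108)&(P[...,2]<.117);d=np.hypot(P[...,0]-.5285,P[...,1]+.0385);m&=(d<.034)&(d>.0255)
q=P[m][:,:2]-[.5285,-.0385];uy=np.array([-np.sin(np.radians(21.4)),np.cos(np.radians(21.4))]);a=q[q@uy>.02].mean(0);b=q[q@uy<-.02].mean(0)
print('ear yaw',np.degrees(np.arctan2(*(a-b)[::-1])),len(q),'mid',(a+b)/2)
m=(P[...,2]>.043)&(P[...,2]<.058)&(np.hypot(P[...,0]-.529,P[...,1]+.039)<.0625)
print(cv2.minAreaRect((P[m][:,:2]*1000).astype(np.float32)))
C=cv2.resize(s['image'][40:140,210:310],None,fx=5,fy=5,interpolation=cv2.INTER_CUBIC);cv2.imwrite('pics/c9.png',C[:,:,::-1])
E
```

```text
ear yaw 111.9855106322851 192 mid [-0.00014259  0.00016145]
((527.7802734375, -38.822959899902344), (89.44757080078125, 80.02349853515625), 21.473865509033203)
```

View pics/c9.png

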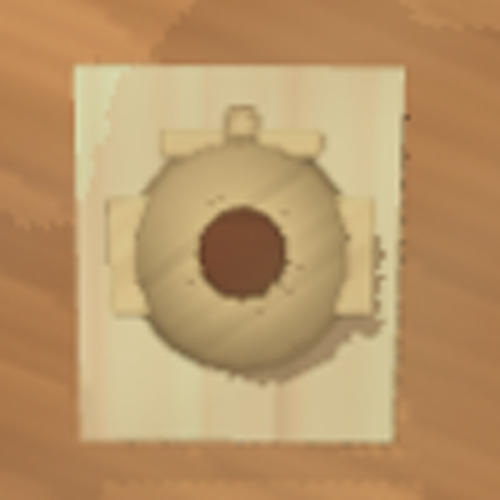

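The ears are at 112.0° against an ideal of 111.5°, so they are square, centred and seated. I'm handing in.

```bash
python3 -c "
from plant import ticket
print(ticket.close_job())"
```

```text
the job is handed in; nothing more can be done
None
```

The topknot head is off the carving post and locked on the empty plywood plinth, upright and let go. I handed it in at about 20 s of the 54 s allowed.

- **Moves:** I gripped the head by its ears, turned it 93° to unlock it, and lifted it out. The T-bar went down through the plinth slot with no contact force. I then turned the head 90° and lowered it until the flange touched, at about 20 N, before opening the jaws and rising clear.
- **Position:** The ear line is at 112.0°, about half a degree from square to the slot. The head sits within about 1 mm of the plinth centre.
- **Seating:** All three cameras put the head's top at 135.5–136 mm, about 3.5 mm above the nominal 132 mm. The same reading was about 3 mm high on the post, so I take this as camera bias and the head as fully seated.
- **Not seen directly:** The bar under the plate is hidden from above. I inferred its locked position from the ear angle and the height.
- **Other things in the scene:** The other heads, pots and tools look unmoved in the final pictures.

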